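# Unpile the relay parts onto their bench places

### The arm

A 6-joint arm with a two-finger parallel gripper is mounted at the origin on the work surface. World frame = base frame: x ahead of the robot, y to its left, z up, the work surface at z = 0. Lengths are in m, angles in rad, forces in N, time in s.
With the tool pointing down it reaches from about 0.375 to 0.9 m from the base axis. Payload 3.1 kg.
Tool frame: the origin (TCP) lies midway between the tips of the shut fingers; the grasp point (between the pads) lies 19 mm behind it (bot.grip_depth is the distance from the TCP to the grasp point, in m); z points along the fingers, y is the line along which they close (so a half turn about z gives the same grasp; the last joint's range is limited). The gripper opens to 85 mm and grips with 20 to 120 N. Pads are 22 mm wide; open, the fingers measure 114 mm over their backs; the gripper's body (76 mm by 85 mm) begins 54 mm behind the grasp point. The pads swing forward as they close: fully open they stand 13 mm farther back than shut.
Start: joints at [1.165, 0.527, 1.433, -0, 1.181, -0.178], TCP at [0.141, 0.609, 0.211] pointing down, gripper open.
Joint ranges: [-3.08, 3.08], [-0.75, 2.2], [0.22, 2.44], [-1.43, 4.57], [0, 2.65], [-2.85, 2.85]. Speed limits (rad/s): [2.79, 2.79, 3.14, 3.14, 3.14, 3.14].

### API

Orientations are given as a unit quaternion [w, x, y, z].
In Python, from bench import sensors, eyes, bot gives the robot as it stands.
- The arm moves only by the tool servo_tool, never from a script. Its argument "rows" is a list of rows, each a list of 3 entries, a list of its own where there are three numbers: the turn, a rotation vector about the tool's x, y, z in degrees, then the shift along the tool's x, y, z in cm, then the closure, from 0 (fully open) to 1 (shut). In form: [[[wx, wy, wz], [dx, dy, dz], claw], ...]. A call has 1 to 10 rows; each row shifts and turns the commanded pose from where the row before left it, along the tool's axes as they then stand; what a row does not reach is not made up. A row lasts 1/10 s, in which the tool goes at most 50 mm and 8.59 degrees, less where a joint would pass 70% of its speed; a pose out of reach is approached as far as the arm can. A call with a gripper value outside its range is refused whole. The fingers move at their own pace and stop on an object; the grip force is fixed at half the most. Time passes only in rows, so rows that do not move let the fingers close. It gives the time, the measured TCP pose, the force, the opening and the grip force at its end, in the units of the state.
- sensors.get_state(): the state, without advancing time (a new reading comes with each control period).
- eyes.snapshot(name): name is "scene" or "top"; returns a dict with "color" (400x640x3 uint8, blue, green, red), "intrinsics" (3x3 intrinsics, pixels), "R" (3x3) and "t" (3): a world point X has camera coordinates R X + t. Camera axes: x right, y down, z forward; pixel columns grow to the right and rows downward; lengths in m; the calibration is good to about 2 mm. A picture is of the moment at which its call begins. There is no depth.
- bot.finish_job(): hands the job in; it is judged then, once.
The state is a dict: "t": time; "joint_positions": joint angles; "qd": joint speeds; "joint_torque": joint torques, N m; "position": TCP position; "ee_rot": TCP orientation; "force": force on the tool from outside, world axes, zero at the start; "wrist_torque": the same for the moment, N m; "width": finger opening in m; "grip_force": force on a finger pad.
Only numpy, scipy, OpenCV 4.12 (cv2) and the standard library are available. Lean on these libraries where they do the work, as an engineer would, in place of code of your own. Each camera call takes 0.05 s, during which the arm holds its last target. There are 200 camera calls.

### The job

Take the pile of relay parts apart and put each part on its own place: the brass test plug in the round dish, the short fuse carrier on the short fuse seat, the long fuse carrier on the long fuse seat, and the black relay module on the cradle. Each must end up the right way up, flat and centred on its place, the oblong ones lengthwise between the end stops. Do not drop anything or tip it over, and leave the terminal block and the torque driver where they are.

Things in the scene. Friction and masses are not known exactly. Their poses are not given: they have to be found in the camera images.
- plug_center (a point): Squat solid brass test plug, a plain upright cylinder 28 mm in diameter and 36 mm high (straight sides for the lower 30 mm, top edge bevelled to 22 mm), 0.15 kg. At the start it stands on the short fuse carrier at the top of the pile. Its place is the round dish. Origin at its centre, half-way up; z up.
- short_carrier_center (a point): Short red ceramic fuse carrier, a block 64 long x 34 wide x 28 mm high with copper end contacts, 0.12 kg. At the start it lies on the long fuse carrier, under the brass plug. Its place is the short fuse seat. Origin at its centre, half-way up; z up. x along its length, y across.
- long_carrier_center (a point): Long red ceramic fuse carrier, a block 100 long x 46 wide x 28 mm high with copper end contacts, 0.24 kg. At the start it lies on the relay module, under the short fuse carrier. Its place is the long fuse seat. Origin at its centre, half-way up; z up. x along its length, y across.
- module_center (a point): Black bakelite relay module, a block 130 long x 60 wide x 34 mm high with small brass terminals at its ends, 0.40 kg. It is the bottom of the pile and stands loose on the worktop. Its place is the cradle. Origin at its centre, half-way up; z up. x along its length, y across.
- dish: Round plug dish, 80 mm across: black rubber floor whose top is 6 mm above the worktop, with a steel lip at the edge, 9 mm above the worktop, 68 mm inside. Fixed to the worktop. Origin at the centre of its underside (on the worktop), z up.
- short_seat: Short fuse seat: black plastic plate 104 x 64 mm whose top is 6 mm above the worktop, with two brass end stops across it, 88 mm apart inside and 14 mm above the worktop; its long sides are open. Fixed to the worktop, lies flat. Origin at the centre of its underside (on the worktop), x along its length, y across, z up. 
- long_seat: Long fuse seat: black plastic plate 140 x 76 mm whose top is 6 mm above the worktop, with two brass end stops across it, 124 mm apart inside and 14 mm above the worktop; its long sides are open. Fixed to the worktop, lies flat. Origin at the centre of its underside (on the worktop), x along its length, y across, z up. 
- cradle: Module cradle: aluminium plate 170 x 100 mm whose top is 6 mm above the worktop, with two dark steel end stops across it, 154 mm apart inside and 14 mm above the worktop; its long sides are open. Fixed to the worktop, lies flat. Origin at the centre of its underside (on the worktop), x along its length, y across, z up. 
- terminal_block: Steel terminal block, 112 long (its y) x 36 wide x 36 mm high, with a row of four knurled posts, loose at the back of the working area. Not to be disturbed. Origin at the centre of its underside.
- torque_driver: Chrome torque driver, 190 mm long and 26 mm thick, lying loose behind the terminal block. Not to be disturbed. Origin on its underside where handle meets collar, x towards its tip.
Mind the look-alikes: they are no part of the job. What is shaped like the part that bears long_carrier_center but purple is not meant.

How it is judged:
At the end, for the whole second after the job is handed in: Plug in the dish, short and long carriers on the short and long seats, module on the cradle: each within 12 mm of its place's centre, resting on it (height within 4 mm), upright within 0.1 rad, oblong parts lengthwise within 0.2 rad (either way round); all released and at rest (horizontal distance between module_center and cradle below 0.012 m and z of module_center in the frame of cradle between 0.019 and 0.027 m and angle between each of module_center, long_carrier_center, short_carrier_center, plug_center's own z axis and vertical below 0.1 rad and linear speed of each of module, long_carrier, short_carrier, plug below 0.02 m/s and angle between the x axis of module_center and the x axis of cradle, either way round below 0.2 rad and horizontal distance between long_carrier_center and long_seat below 0.012 m and z of long_carrier_center in the frame of long_seat between 0.016 and 0.024 m and angle between the x axis of long_carrier_center and the x axis of long_seat, either way round below 0.2 rad and horizontal distance between short_carrier_center and short_seat below 0.012 m and z of short_carrier_center in the frame of short_seat between 0.016 and 0.024 m and angle between the x axis of short_carrier_center and the x axis of short_seat, either way round below 0.2 rad and horizontal distance between plug_center and dish below 0.012 m and z of plug_center in the frame of dish between 0.02 and 0.028 m); the robot touches nothing.
It fails at once if a part is dropped or falls (faster than 0.7 m/s with no finger touching it: a fall of about 25 mm) ((linear speed of module above 0.7 m/s and contact force between the fingers and module below 0.05 N) or (linear speed of long_carrier above 0.7 m/s and contact force between the fingers and long_carrier below 0.05 N) or (linear speed of short_carrier above 0.7 m/s and contact force between the fingers and short_carrier below 0.05 N) or (linear speed of plug above 0.7 m/s and contact force between the fingers and plug below 0.05 N)).
It fails at once if a part tips over (more than 0.6 rad) (angle between any of module_center, long_carrier_center, short_carrier_center, plug_center's own z axis and vertical above 0.6 rad).
It fails at once if the terminal block is shifted more than 25 mm (distance of terminal_block from where it was at the start of the episode above 0.025 m).
It fails at once if the torque driver is shifted more than 25 mm (distance of torque_driver from where it was at the start of the episode above 0.025 m).
It also fails if it takes over 120 s, if anything falls off the work surface, if the arm or the gripper's body presses on something with over 40 N, if the wrist force passes 120 N, or if a joint passes its speed limit or range.

## Working session

There is one attempt and no reset: what is moved stays moved. The work goes in short steps, Python scripts to look and compute and a tool call to move; the robot and the scene stay as the last step left them, time stands still between calls to the robot, and variables do not carry over. Pictures are saved under pics/ and viewed, at most 14 in all, crops included, and the job is handed in when it is done.

Besides the shell and the picture viewer there is one more tool, called after "Call:" as a command line: name --argument value ..., lists and objects as JSON in quotes. servo_tool: Moves the arm, as the interface text tells. Its arguments: {"type":"object","properties":{"rows":{"type":"array"}},"required":["rows"]}

```bash
mkdir -p pics; ls; python3 - <<'E'
from bench import sensors, eyes, bot
import cv2,json
s=sensors.get_state()
for k in s: print(k,s[k])
for n in("scene","top"):
    d=eyes.snapshot(n); cv2.imwrite(f"pics/{n}0.png",d["color"]); print(n,d["intrinsics"],d["R"],d["t"])
E
```

```text
pics
t 0.0
joint_positions [ 1.16448310e+00  5.28465594e-01  1.43391892e+00 -9.69412151e-07
  1.18135101e+00 -1.78477704e-01]
qd [-1.70140912e-03 -3.09866196e-05  1.93342993e-03  1.41197411e-04
  3.04934257e-03  5.70904866e-04]
joint_torque [-4.34503672e-04 -4.42351162e+01 -1.78022754e+01 -3.43711836e-04
  8.79503670e-03 -2.06964216e-06]
position [0.140824   0.60815526 0.21032871]
ee_rot [-3.08408359e-04  1.13671284e-01  9.93517836e-01 -1.02608767e-03]
force [ 0.11817812  0.1000595  -0.38608199]
wrist_torque [ 0.01652302 -0.00371894  0.05569058]
grip_force 0.0
width 0.08553939522324717
scene [[361.34764658   0.         320.81629195]
 [  0.         361.34764658 205.06088393]
 [  0.           0.           1.        ]] [[ 0.65325143  0.75703563  0.01263435]
 [ 0.63569049 -0.53932451 -0.55229221]
 [-0.41129087  0.36881721 -0.83355485]] [-0.36907609 -0.34696324  1.12259693]
top [[390.13997597   0.         315.99882285]
 [  0.         390.13997597 203.8295007 ]
 [  0.           0.           1.        ]] [[-2.09631405e-02 -9.99770373e-01 -4.44392738e-03]
 [-9.79064239e-01  2.14287235e-02 -2.02420417e-01]
 [ 2.02469163e-01  1.07522744e-04 -9.79288633e-01]] [-0.01328904  0.59669072  1.10501551]
```

View pics/scene0.png

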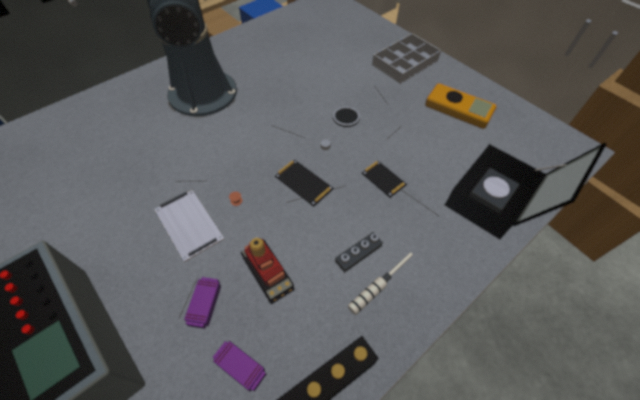

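View pics/top0.png

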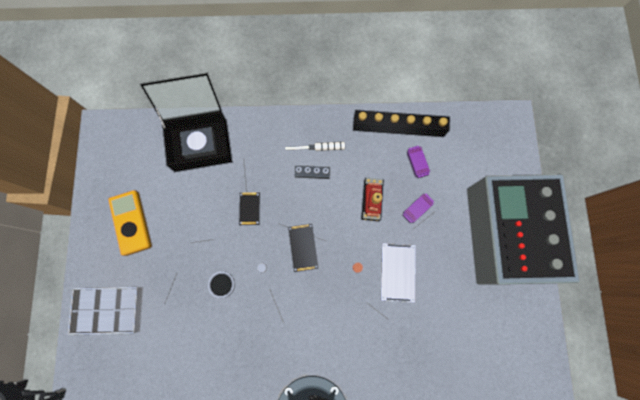

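The scene view shows the pile at about (265,268). The top view has the plug at (377,198), pile (373,199), cradle (398,272), long seat (303,247), short seat (250,208) and dish (221,285); the purple look-alikes are at (418,160) and (418,208). Next I'll enlarge this for measuring.

```bash
cat > h.py <<'E'
import numpy as np,cv2
from bench import sensors,eyes,bot
def px(d,u,v,z):
    K,R,t=(np.array(d[k]) for k in("intrinsics","R","t"))
    r=R.T@np.linalg.solve(K,[u,v,1.]); c=-R.T@t
    return (c+r*(z-c[2])/r[2])[:2]
def proj(d,X):
    K,R,t=(np.array(d[k]) for k in("intrinsics","R","t"))
    p=K@(R@np.array(X,float)+t); return p[:2]/p[2]
def crop(d,u0,v0,w,h,k,fn):
    im=cv2.resize(d["color"][v0:v0+h,u0:u0+w],None,fx=k,fy=k,interpolation=cv2.INTER_CUBIC)
    cv2.imwrite(fn,im); return im
def where(x,y,z,yaw):
    """tool displacement (cm, deg) to TCP x,y,z with tool y axis at world angle yaw (mod 180), tool down"""
    from scipy.spatial.transform import Rotation as Ro
    s=sensors.get_state(); q=s["ee_rot"]; R=Ro.from_quat([q[1],q[2],q[3],q[0]]).as_matrix()
    ycur=np.arctan2(R[1,1],R[0,1]); dy=(yaw-ycur+np.pi/2)%np.pi-np.pi/2
    d=R.T@(np.array([x,y,z])-s["position"])*100
    print("t",round(s["t"],2),"pos",np.round(s["position"],4),"shift cm",np.round(d,2),"world yaw +%.1f -> tool wz %.1f deg"%(np.degrees(dy),-np.degrees(dy)),"tilt",np.round(R[:,2],3),"q6",s["joint_positions"][5],"w",s["width"],"F",np.round(s["force"],1))
E
python3 - <<'E'
from h import *
d=eyes.snapshot("top")
a=crop(d,200,160,200,150,4,"pics/c1.png")
crop(d,340,150,120,90,6,"pics/c2.png")
E
```

```text
(no output)
```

View pics/c1.png

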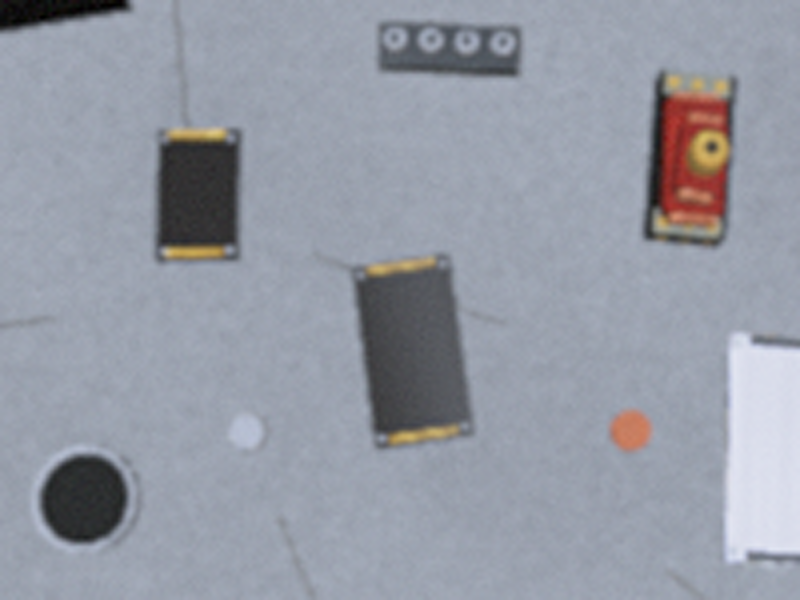

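View pics/c2.png

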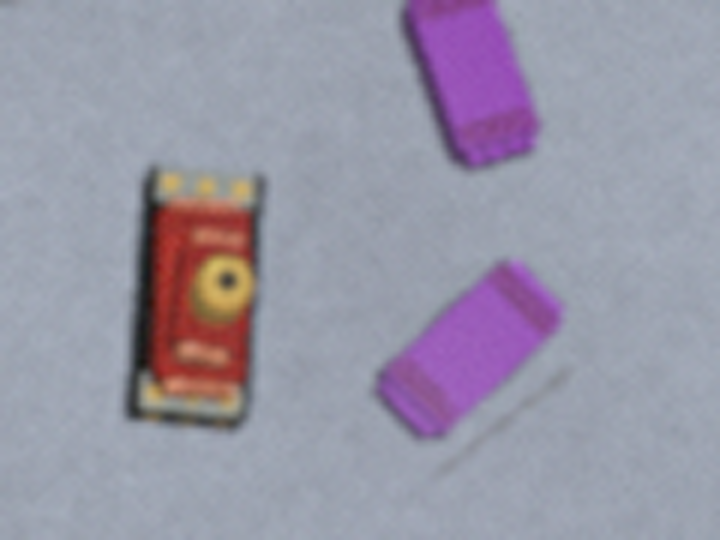

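The first crop shows the seats and dish with clean outlines. Short seat corners in crop pixels are (160,130), (240,130), (238,260), (157,260). Long seat corners are (356,268), (448,256), (472,432), (378,446), and the dish is centred at (85,498). The second crop shows the module top corners at (153,168), (263,175), (240,430), (130,418) and the plug top hole at (228,281).

```bash
python3 - <<'E'
from h import *
d=eyes.snapshot("top"); e=eyes.snapshot("scene")
def quad(n,pts,z):
    P=np.array([px(d,*p,z) for p in pts]); a=(P[0]+P[1]-P[2]-P[3])/2; b=(P[0]-P[1]+P[3]-P[2])/2
    print(n,P.mean(0).round(4),"len",np.linalg.norm(a).round(4),np.linalg.norm(b).round(4),"axis deg",np.degrees(np.arctan2(a[1],a[0])).round(1),np.degrees(np.arctan2(b[1],b[0])).round(1))
c1=lambda p:(200+(p[0]+.5)/4-.5,160+(p[1]+.5)/4-.5); c2=lambda p:(340+(p[0]+.5)/6-.5,150+(p[1]+.5)/6-.5)
quad("short",[c1(p) for p in[(160,130),(240,130),(238,260),(157,260)]],.008)
quad("long",[c1(p) for p in[(356,268),(448,256),(472,432),(378,446)]],.008)
quad("module",[c2(p) for p in[(153,168),(263,175),(240,430),(130,418)]],.034)
print("dish",px(d,*c1((85,498)),.009))
P=px(d,*c2((228,281)),.126); print("plug",P,"in scene",proj(e,[*P,.126]))
im=d["color"][225:320,365:435].astype(int); m=((im.min(2)>205)).astype(np.uint8)
c=max(cv2.findContours(m,0,2)[0],key=cv2.contourArea); r=cv2.minAreaRect(c); print(r)
quad("cradle",[(384,242.6),(415.5,244),(415,302),(381.5,300.5)],.006)
b=cv2.boxPoints(r)+[365,225]; print(b,np.array([px(d,*p,.006) for p in b]),px(d,r[0][0]+365,r[0][1]+225,.006))
crop(e,230,220,80,90,6,"pics/s1.png"); crop(d,370,230,60,80,7,"pics/cr.png")
E
```

```text
short [0.5977 0.1824] len 0.1034 0.0629 axis deg -0.3 88.7
long [0.4733 0.0166] len 0.1363 0.0717 axis deg 6.6 96.7
module [ 0.6133 -0.1991] len 0.1329 0.0562 axis deg -7.9 83.7
dish [0.36730235 0.2644467 ]
plug [ 0.60041764 -0.2006196 ] in scene [254.86954227 243.09604553]
((33.03694152832031, 47.465606689453125), (31.943918228149414, 56.03569793701172), 2.045408248901367)
cradle [ 0.3924 -0.2723] len 0.1729 0.098 axis deg -5.2 86.3
[[381.07515907 299.89554596]
 [383.07515907 243.89554596]
 [414.99872589 245.03566742]
 [412.99872589 301.03566742]] [[ 0.31125405 -0.2137369 ]
 [ 0.47776223 -0.22898439]
 [ 0.47218257 -0.32645179]
 [ 0.30598582 -0.30847336]] [ 0.39060631 -0.2693155 ]
```

View pics/s1.png

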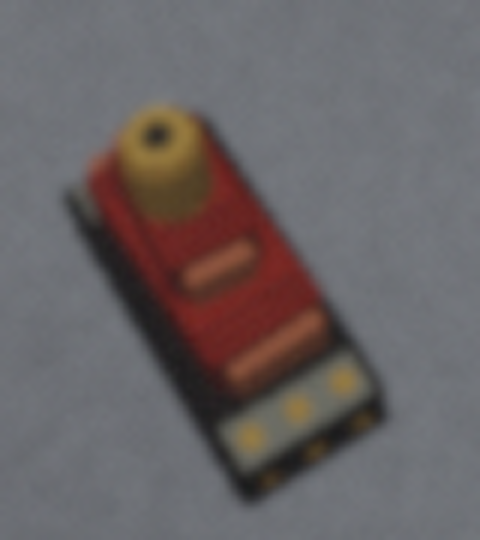

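View pics/cr.png

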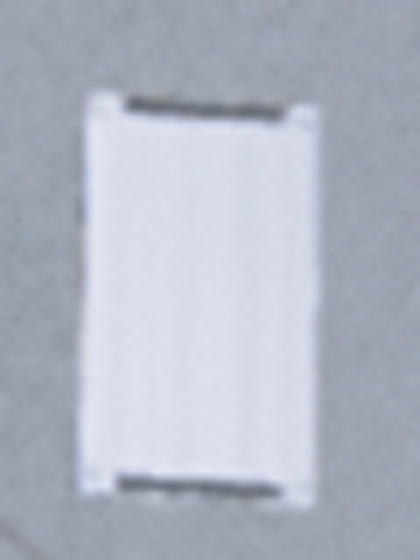

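The close crops confirm the stack is aligned: the plug hole at scene pixel (255.7,242.1) is within about 1.3 px of my reprojection. They also give the cradle corners (90,93), (322,104), (313,507), (78,497) in 7x pixels.

```bash
python3 - <<'E'
from h import *
d=eyes.snapshot("top")
P=np.array([px(d,370+(p[0]+.5)/7-.5,230+(p[1]+.5)/7-.5,.006) for p in[(90,93),(322,104),(313,507),(78,497)]]);a=(P[0]+P[1]-P[2]-P[3])/2;b=(P[0]-P[1]+P[3]-P[2])/2
print(P.mean(0),np.linalg.norm(a),np.linalg.norm(b),np.degrees(np.arctan2(a[1],a[0])),np.degrees(np.arctan2(b[1],b[0])))
where(.600,-.2006,.20,np.radians(83))
E
```

```text
[ 0.39185844 -0.27004335] 0.17196391476209005 0.10056580451980175 -5.148682268725571 86.2418370610319
t 0.3 pos [0.141  0.6086 0.211 ] shift cm [-62.99 -68.46   1.14] world yaw +6.1 -> tool wz -6.1 deg tilt [-0.    -0.001 -1.   ] q6 -0.17848402758016652 w 0.08591815212487126 F [ 0.2 -0.2 -0.1]
```

Call:
servo_tool --rows '[[[0,0,0],[-2.62,-2.85,0],0],[[0,0,0],[-2.62,-2.85,0],0],[[0,0,0],[-2.62,-2.85,0],0],[[0,0,0],[-2.62,-2.85,0],0],[[0,0,0],[-2.62,-2.85,0],0],[[0,0,0],[-2.62,-2.85,0],0],[[0,0,0],[-2.62,-2.85,0],0],[[0,0,0],[-2.62,-2.85,0],0],[[0,0,0],[-2.62,-2.85,0],0],[[0,0,0],[-2.62,-2.85,0],0]]'

```text
t: 1.3
position: [0.3327, 0.2707, 0.2116]
ee_rot: [0.0, 0.114, 0.994, 0.0]
force: [0.3, -0.0, 0.5]
width: 0.0854
grip_force: 0.0
```

Call:
servo_tool --rows '[[[0,0,0],[-2.62,-2.85,0],0],[[0,0,0],[-2.62,-2.85,0],0],[[0,0,0],[-2.62,-2.85,0],0],[[0,0,0],[-2.62,-2.85,0],0],[[0,0,0],[-2.62,-2.85,0],0],[[0,0,0],[-2.62,-2.85,0],0],[[0,0,0],[-2.62,-2.85,0],0],[[0,0,0],[-2.62,-2.85,0],0],[[0,0,0],[-2.62,-2.85,0],0],[[0,0,0],[-2.62,-2.85,0],0]]'

```text
t: 2.3
position: [0.5235, -0.0663, 0.2114]
ee_rot: [0.0, 0.114, 0.993, 0.0]
force: [1.1, -0.2, -0.0]
width: 0.0853
grip_force: 0.0
```

Call:
servo_tool --rows '[[[0,0,0],[-2.62,-2.85,0],0],[[0,0,0],[-2.62,-2.85,0],0],[[0,0,0],[-2.62,-2.85,0],0],[[0,0,-6],[-2.62,-2.85,0],0],[[0,0,0],[0,0,0],0]]'

```text
t: 2.8
position: [0.6019, -0.2048, 0.2112]
ee_rot: [0.002, 0.063, 0.998, -0.002]
force: [-0.9, -0.1, 0.0]
width: 0.0857
grip_force: 0.0
```

```bash
python3 - <<'E'
from h import *
where(.600,-.2006,.15,np.radians(83))
d=eyes.snapshot("scene"); e=eyes.snapshot("top")
a=crop(d,215,190,110,120,4,"pics/x.png"); b=crop(e,330,150,80,120,4,"pics/x.png")
cv2.imwrite("pics/m1.png",np.hstack([a,b]))
E
```

```text
t 2.8 pos [ 0.6019 -0.2048  0.2112] shift cm [0.26 0.41 6.12] world yaw +0.2 -> tool wz -0.2 deg tilt [ 0.004 -0.004 -1.   ] q6 -1.9475152199739107 w 0.08568755327177031 F [-0.9 -0.1  0. ]
```

View pics/m1.png

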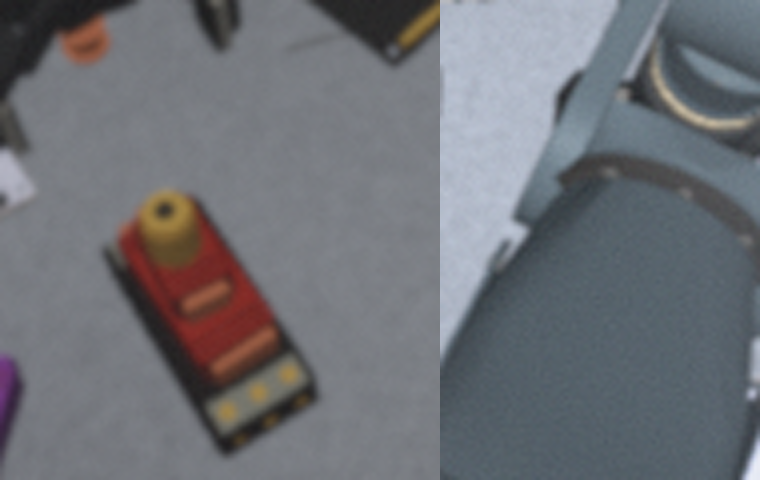

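The view shows the pile undisturbed and clear below the gripper, with the fingers at the top of the frame. I'll descend and grip the plug.

Call:
servo_tool --rows '[[[0,0,0],[0.26,0.41,3.0],0],[[0,0,0],[0,0,3.0],0],[[0,0,0],[0,0,3.0],0],[[0,0,0],[0,0,1.9],0],[[0,0,0],[0,0,1.0],0],[[0,0,0],[0,0,0],0]]'

```text
t: 3.5
position: [0.5958, -0.1935, 0.0912]
ee_rot: [-0.002, 0.061, 0.998, 0.001]
force: [-0.3, -0.5, -1.5]
width: 0.086
grip_force: 0.0
```

Call:
servo_tool --rows '[[[0,0,0],[0,0,0],0.3],[[0,0,0],[0,0,0],0.5],[[0,0,0],[0,0,0],1],[[0,0,0],[0,0,0],1],[[0,0,0],[0,0,0],1],[[0,0,0],[0,0,0],1],[[0,0,0],[0,0,0],1],[[0,0,0],[0,0,0],1]]'

```text
t: 4.3
position: [0.5978, -0.1956, 0.0937]
ee_rot: [0.001, 0.062, 0.998, -0.001]
force: [-1.0, -0.2, 5.7]
width: 0.0247
grip_force: 58.6
```

```bash
python3 - <<'E'
from h import *
where(.600,-.2006,.15,np.radians(83))
d=eyes.snapshot("scene")
crop(d,210,190,110,120,5,"pics/m2.png")
print(proj(d,[.5978,-.1956,.0937]))
E
```

```text
t 4.3 pos [ 0.5978 -0.1956  0.0937] shift cm [-0.3  -0.47 -5.63] world yaw +0.1 -> tool wz -0.1 deg tilt [ 0.002 -0.001 -1.   ] q6 -1.941160179528693 w 0.02466515164621235 F [-1.  -0.2  5.7]
[258.4159371  248.23196417]
```

View pics/m2.png

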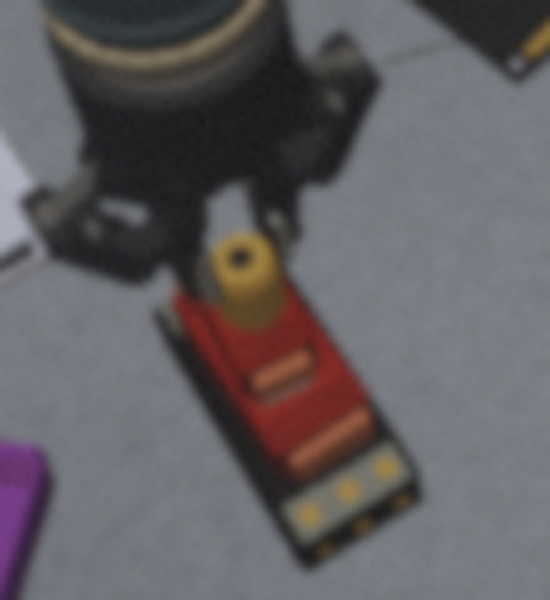

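```bash
python3 - <<'E'
from h import *
d=eyes.snapshot("scene")
print(px(d,258.2,241.4,.126),px(d,255.7,242.1,.126))
c=lambda p:(340+(p[0]+.5)/6-.5,150+(p[1]+.5)/6-.5); e=eyes.snapshot("top")
# plug top rim disc centre guess in c2 vs hole
print(px(e,*c((228,281)),.126))
# fuse-carrier checks, scene crop s1: short near end top edge, long near end
E
```

```text
[ 0.60155834 -0.19360718] [ 0.59968109 -0.19815745]
[ 0.60041764 -0.2006196 ]
```

Call:
servo_tool --rows '[[[0,0,0],[0,0,0],0.4],[[0,0,0],[0,0,0],0.2],[[0,0,0],[0,0,0],0.2],[[0,0,0],[-0.35,0,0],0.2],[[0,0,0],[0,0,0],0.2],[[0,0,0],[0,0,0],0.2]]'

```text
t: 5.05
position: [0.6007, -0.1955, 0.0921]
ee_rot: [-0.0, 0.061, 0.998, 0.0]
force: [0.2, 0.0, 0.0]
width: 0.0681
grip_force: 0.0
```

Call:
servo_tool --rows '[[[0,0,0],[0,0,0.1],0.4],[[0,0,0],[0,0,0],0.5],[[0,0,0],[0,0,0],0.6],[[0,0,0],[0,0,0],1],[[0,0,0],[0,0,0],1],[[0,0,0],[0,0,0],1],[[0,0,0],[0,0,0],1]]'

```text
t: 5.75
position: [0.6008, -0.1958, 0.0916]
ee_rot: [0.0, 0.062, 0.998, -0.0]
force: [-0.9, -1.6, 2.5]
width: 0.0247
grip_force: 58.9
```

Call:
servo_tool --rows '[[[0,0,0],[0,0,-0.2],1],[[0,0,0],[0,0,-0.3],1],[[0,0,0],[0,0,-0.5],1],[[0,0,0],[0,0,0],1],[[0,0,0],[0,0,0],1]]'

```text
t: 6.25
position: [0.6007, -0.1955, 0.1015]
ee_rot: [0.0, 0.061, 0.998, -0.0]
force: [0.6, -1.0, -1.1]
width: 0.0246
grip_force: 59.0
```

```bash
python3 - <<'E'
from h import *
where(.3673,.2645,.2,np.radians(83))
d=eyes.snapshot("scene")
crop(d,210,190,110,120,5,"pics/m3.png")
E
```

```text
t 6.25 pos [ 0.6007 -0.1955  0.1015] shift cm [28.8  42.79 -9.86] world yaw +0.0 -> tool wz -0.0 deg tilt [ 0. -0. -1.] q6 -1.9391336963521586 w 0.024628048500728986 F [ 0.6 -1.  -1.1]
```

View pics/m3.png

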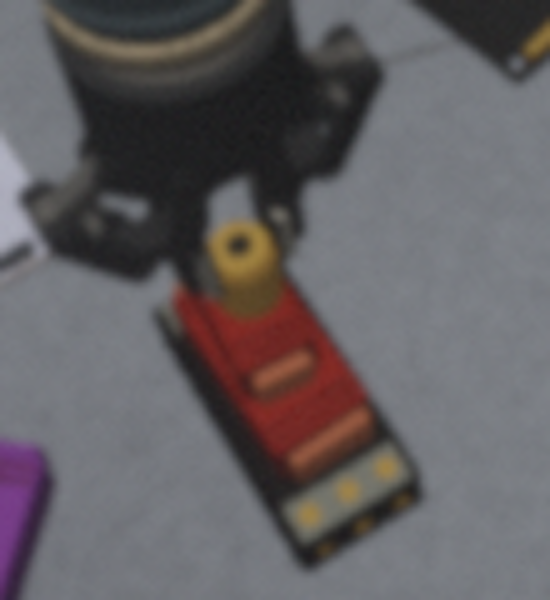

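The plug is lifted: the hole rose to (239,245) in the crop and the pile stayed put. I'll carry it to the dish.

Call:
servo_tool --rows '[[[0,0,0],[0,0,-3.0],1],[[0,0,0],[0,0,-3.5],1],[[0,0,0],[1.5,2.2,-2.0],1],[[0,0,0],[2.1,3.12,0],1],[[0,0,0],[2.1,3.12,0],1],[[0,0,0],[2.1,3.12,0],1],[[0,0,0],[2.1,3.12,0],1],[[0,0,0],[2.1,3.12,0],1],[[0,0,0],[2.1,3.12,0],1],[[0,0,0],[2.1,3.12,0],1]]'

```text
t: 7.3
position: [0.4684, 0.0642, 0.1864]
ee_rot: [0.0, 0.062, 0.998, 0.0]
force: [1.3, 0.1, -0.7]
width: 0.025
grip_force: 59.3
```

Call:
servo_tool --rows '[[[0,0,0],[2.1,3.12,0],1],[[0,0,0],[2.1,3.12,0],1],[[0,0,0],[2.1,3.12,0],1],[[0,0,0],[2.1,3.12,0],1],[[0,0,0],[2.1,3.12,0],1],[[0,0,0],[2.1,3.12,0],1],[[0,0,0],[0,0,0],1],[[0,0,0],[0,0,0],1],[[0,0,0],[0,0,0],1]]'

```text
t: 8.2
position: [0.3677, 0.2637, 0.1863]
ee_rot: [0.0, 0.062, 0.998, -0.0]
force: [0.2, -0.6, -0.6]
width: 0.0252
grip_force: 59.4
```

```bash
python3 - <<'E'
from h import *
d=eyes.snapshot("scene")
print("plug vs TCP at lift:",px(d,257.8,239.0,.136)-[.6007,-.1955])
where(.3673,.2645,.009,np.radians(83))
print("dish proj in scene",proj(d,[.3673,.2645,.009]), "seen ~ (346,117)")
E
```

```text
plug vs TCP at lift: [0.00130812 0.00224865]
t 8.25 pos [0.3679 0.2634 0.1863] shift cm [ 0.08  0.1  17.73] world yaw +0.1 -> tool wz -0.1 deg tilt [ 0. -0. -1.] q6 -1.072433184010967 w 0.02444545975941148 F [ 0.2  0.1 -1.4]
dish proj in scene [345.05617559 116.18726281] seen ~ (346,117)
```

Call:
servo_tool --rows '[[[0,0,0],[0.05,0,4.0],1],[[0,0,0],[0,0,4.0],1],[[0,0,0],[0,0,4.0],1],[[0,0,0],[0,0,3.0],1],[[0,0,0],[0,0,1.5],1],[[0,0,0],[0,0,0.8],1],[[0,0,0],[0,0,0.3],1],[[0,0,0],[0,0,0.1],1],[[0,0,0],[0,0,0],1],[[0,0,0],[0,0,0],1]]'

```text
t: 9.25
position: [0.3674, 0.2645, 0.0101]
ee_rot: [0.001, 0.062, 0.998, 0.0]
force: [-0.8, -0.0, -1.4]
width: 0.0249
grip_force: 59.4
```

Call:
servo_tool --rows '[[[0,0,0],[0,0,0.1],1],[[0,0,0],[0,0,0.1],1],[[0,0,0],[0,0,0],1],[[0,0,0],[0,0,0],0.6],[[0,0,0],[0,0,0],0.5],[[0,0,0],[0,0,0],0.4],[[0,0,0],[0,0,0],0.4],[[0,0,0],[0,0,0],0.4]]'

```text
t: 10.05
position: [0.3668, 0.2642, 0.0073]
ee_rot: [-0.0, 0.062, 0.998, -0.0]
force: [0.3, -0.2, -0.0]
width: 0.0515
grip_force: 0.0
```

Call:
servo_tool --rows '[[[0,0,0],[0,0,-2.0],0.4],[[0,0,0],[0,0,-3.0],0.4],[[0,0,0],[0,0,-4.0],0.3],[[0,0,0],[0,0,-4.0],0],[[0,0,0],[0,0,-4.0],0],[[0,0,0],[0,0,-2.0],0],[[0,0,0],[0,0,0],0],[[0,0,0],[0,0,0],0]]'

```text
t: 10.85
position: [0.3664, 0.2641, 0.1973]
ee_rot: [0.0, 0.062, 0.998, 0.0]
force: [-0.8, 0.4, 0.2]
width: 0.0855
grip_force: 0.0
```

```bash
python3 - <<'E'
from h import *
where(.600,-.20,.20,np.radians(83))
d=eyes.snapshot("scene"); e=eyes.snapshot("top")
cv2.imwrite("pics/m4.png",np.hstack([crop(d,325,90,40,40,8,"pics/x.png"),crop(e,355,165,36,60,8,"pics/x.png")[:320],]))
cv2.imwrite("pics/m4.png",np.vstack([cv2.imread("pics/m4.png"),np.hstack([crop(d,235,225,76,40,8,"pics/x.png")])]))
E
```

```text
t 10.85 pos [0.3664 0.2641 0.1973] shift cm [-28.88 -43.19  -0.26] world yaw +0.1 -> tool wz -0.1 deg tilt [ 0.  0. -1.] q6 -1.0714551084306976 w 0.08546589919754921 F [-0.8  0.4  0.2]
```

```bash
python3 - <<'E'
from h import *
d=eyes.snapshot("scene"); e=eyes.snapshot("top")
b=crop(e,350,165,48,66,9,"pics/x.png"); a=crop(d,325,95,40,44,8,"pics/x.png")
a=cv2.copyMakeBorder(a,0,b.shape[0]-a.shape[0],0,0,0); cv2.imwrite("pics/m4.png",np.hstack([b,a]))
E
```

```text
(no output)
```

View pics/m4.png

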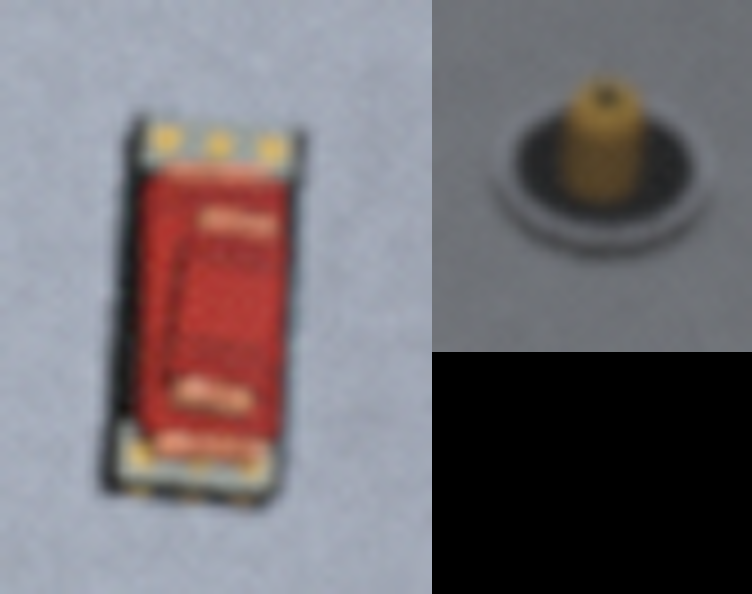

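The plug stands centred in the dish. The short carrier's top face has corners at about (203,205), (280,212), (255,393), (178,384) in 9x crop pixels, and the long carrier's ends are near rows 172 and 436.

```bash
python3 - <<'E'
from h import *
e=eyes.snapshot("top")
c=lambda u,v:(350+(u+.5)/9-.5,165+(v+.5)/9-.5)
def q(n,pts,z):
    P=np.array([px(e,*c(*p),z) for p in pts]);a=(P[0]+P[1]-P[2]-P[3])/2;b=(P[0]-P[1]+P[3]-P[2])/2
    print(n,P.mean(0).round(4),np.linalg.norm(a).round(4),np.linalg.norm(b).round(4),np.degrees(np.arctan2(a[1],a[0])).round(1),np.degrees(np.arctan2(b[1],b[0])).round(1))
q("short",[(203,205),(280,212),(255,393),(178,384)],.09)
q("long",[(155,168),(292,170),(273,436),(137,430)],.062)
q("module",[(133,118),(303,130),(277,503),(105,490)],.03)
E
```

```text
short [ 0.6049 -0.1987] 0.0606 0.025 -10.6 82.7
long [ 0.6105 -0.1981] 0.0904 0.0454 -6.8 87.0
module [ 0.6147 -0.1995] 0.131 0.0584 -6.9 84.5
```

Call:
servo_tool --rows '[[[0,0,0],[-1.83,-2.684,0],0],[[0,0,0],[-1.83,-2.684,0],0],[[0,0,0],[-1.83,-2.684,0],0],[[0,0,0],[-1.83,-2.684,0],0],[[0,0,0],[-1.83,-2.684,0],0],[[0,0,0],[-1.83,-2.684,0],0],[[0,0,0],[-1.83,-2.684,0],0],[[0,0,0],[-1.83,-2.684,0],0],[[0,0,0],[-1.83,-2.684,0],0],[[0,0,0],[-1.83,-2.684,0],0]]'

```text
t: 12.1
position: [0.5154, -0.0258, 0.1962]
ee_rot: [-0.001, 0.062, 0.998, 0.0]
force: [1.2, -0.4, 0.1]
width: 0.0848
grip_force: 0.0
```

Call:
servo_tool --rows '[[[0,0,0],[-1.83,-2.684,0],0],[[0,0,0],[-1.83,-2.684,0],0],[[0,0,0],[-1.83,-2.684,0],0],[[0,0,0],[-1.83,-2.684,0],0],[[0,0,0],[-1.83,-2.684,0],0],[[0,0,0],[-1.83,-2.684,0],0],[[0,0,0],[0,0,4],0],[[0,0,0],[0,0,4],0],[[0,0,0],[0,0,0],0],[[0,0,0],[0,0,0],0]]'

```text
t: 13.1
position: [0.6039, -0.1975, 0.1161]
ee_rot: [-0.001, 0.062, 0.998, 0.001]
force: [0.1, -0.3, 0.6]
width: 0.0852
grip_force: 0.0
```

```bash
python3 - <<'E'
from h import *
where(.604,-.198,.0625,np.radians(83))
E
```

```text
t 13.1 pos [ 0.6039 -0.1975  0.1161] shift cm [-0.03 -0.05  5.36] world yaw +0.1 -> tool wz -0.1 deg tilt [-0.003  0.002 -1.   ] q6 -1.9393802316355984 w 0.08520076371591168 F [ 0.1 -0.3  0.6]
```

Call:
servo_tool --rows '[[[0,0,0],[0,0,2.5],0],[[0,0,0],[0,0,2.0],0],[[0,0,0],[0,0,0.8],0.2],[[0,0,0],[0,0,0],0.3],[[0,0,0],[0,0,0],0.4],[[0,0,0],[0,0,0],0.5],[[0,0,0],[0,0,0],0.6],[[0,0,0],[0,0,0],1],[[0,0,0],[0,0,0],1],[[0,0,0],[0,0,0],1]]'

```text
t: 14.1
position: [0.6057, -0.1984, 0.0663]
ee_rot: [0.001, 0.061, 0.998, -0.001]
force: [-0.4, 0.9, 6.1]
width: 0.0313
grip_force: 58.3
```

Call:
servo_tool --rows '[[[0,0,0],[0,0,0],1],[[0,0,0],[0,0,0],1],[[0,0,0],[0,0,-0.2],1],[[0,0,0],[0,0,-0.3],1],[[0,0,0],[0,0,-0.5],1],[[0,0,0],[0,0,0],1],[[0,0,0],[0,0,0],1]]'

```text
t: 14.8
position: [0.6047, -0.1979, 0.0744]
ee_rot: [0.0, 0.062, 0.998, -0.0]
force: [-0.1, -0.2, -1.1]
width: 0.0309
grip_force: 58.9
```

```bash
python3 - <<'E'
from h import *
where(.5977,.1824,.008,np.radians(89.2))
E
```

```text
t 14.8 pos [ 0.6047 -0.1979  0.0744] shift cm [ 5.36 37.66  6.63] world yaw +6.3 -> tool wz -6.3 deg tilt [ 0. -0. -1.] q6 -1.9393597201702024 w 0.030935189952084226 F [-0.1 -0.2 -1.1]
```

Call:
servo_tool --rows '[[[0,0,0],[0,0,-3.0],1],[[0,0,0],[0,0,-3.0],1],[[0,0,0],[0,0,-2.0],1],[[0,0,0],[0.447,3.138,0],1],[[0,0,0],[0.447,3.138,0],1],[[0,0,0],[0.447,3.138,0],1],[[0,0,0],[0.447,3.138,0],1],[[0,0,0],[0.447,3.138,0],1],[[0,0,0],[0.447,3.138,0],1],[[0,0,0],[0.447,3.138,0],1]]'

```text
t: 15.8
position: [0.6001, 0.0252, 0.154]
ee_rot: [-0.0, 0.062, 0.998, 0.0]
force: [-0.2, 0.4, -1.4]
width: 0.031
grip_force: 59.4
```

Call:
servo_tool --rows '[[[0,0,0],[0.447,3.138,0],1],[[0,0,0],[0.447,3.138,0],1],[[0,0,0],[0.447,3.138,0],1],[[0,0,0],[0.447,3.138,0],1],[[0,0,0],[0.447,3.138,0],1],[[0,0,-3.2],[0,0,0],1],[[0,0,-3.1],[0,0,0],1],[[0,0,0],[0,0,0],1],[[0,0,0],[0,0,0],1]]'

```text
t: 16.7
position: [0.5974, 0.1823, 0.154]
ee_rot: [-0.0, 0.007, 1.0, -0.0]
force: [0.4, 0.6, -2.4]
width: 0.031
grip_force: 59.4
```

```bash
python3 - <<'E'
from h import *
where(.5977,.1824,.009,np.radians(89.2))
d=eyes.snapshot("scene"); e=eyes.snapshot("top")
b=crop(e,350,165,48,66,9,"pics/x.png"); a=crop(d,350,130,70,84,5,"pics/x.png")
a=cv2.copyMakeBorder(a,0,b.shape[0]-a.shape[0],0,0,0); cv2.imwrite("pics/m5.png",np.hstack([b,a]))
E
```

```text
t 16.7 pos [0.5974 0.1823 0.154 ] shift cm [-4.00e-02  1.00e-02  1.45e+01] world yaw +0.0 -> tool wz -0.0 deg tilt [-0.001 -0.    -1.   ] q6 -1.4388967381307047 w 0.03100565018408341 F [ 0.4  0.6 -2.4]
```

View pics/m5.png

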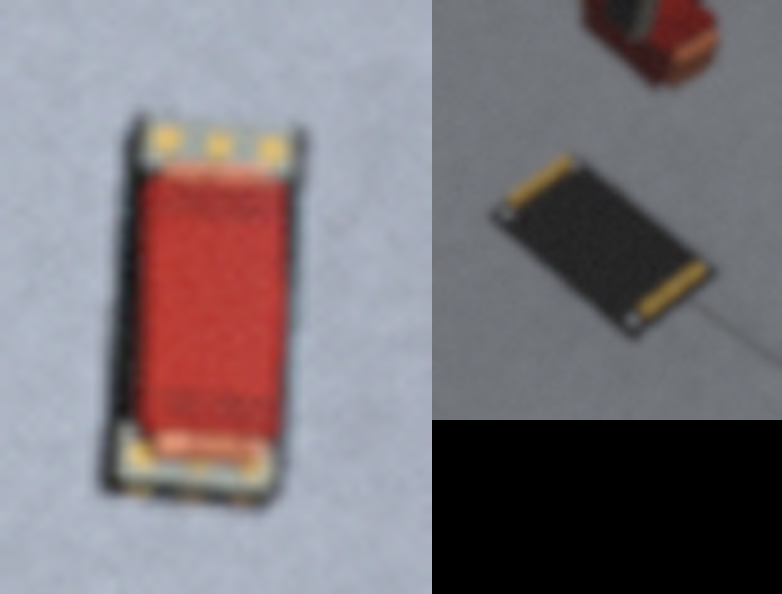

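The seat is clear below and the short carrier is held level, with its lower near corner at (655,85). The long carrier's top face spans rows 160–454 and is centred at about (214,307) in the 9x crop.

```bash
python3 - <<'E'
from h import *
d=eyes.snapshot("scene");e=eyes.snapshot("top")
print("short corner",px(d,350+(655-432)/5,147,.1516),"expect",.5974+.032,.1823-.017)
c=lambda u,v:(350+(u+.5)/9-.5,165+(v+.5)/9-.5)
print("long",px(e,*c(214,307),.062)); a,b=px(e,*c(219,162),.062),px(e,*c(209,452),.062);print(a,b,np.linalg.norm(a-b))
E
```

```text
short corner [0.61759892 0.16908088] expect 0.6294000000000001 0.1653
long [ 0.60807863 -0.19791632]
[ 0.65778654 -0.20211498] [ 0.55921323 -0.19378882] 0.09892432273588019
```

Call:
servo_tool --rows '[[[0,0,0],[0,0,4.0],1],[[0,0,0],[0,0,4.0],1],[[0,0,0],[0,0,3.5],1],[[0,0,0],[0,0,1.5],1],[[0,0,0],[0,0,0.7],1],[[0,0,0],[0,0,0],1],[[0,0,0],[0,0,0],1]]'

```text
t: 17.6
position: [0.5991, 0.1826, 0.0189]
ee_rot: [0.002, 0.007, 1.0, 0.0]
force: [1.9, 0.5, -0.9]
width: 0.0312
grip_force: 59.4
```

```bash
python3 - <<'E'
from h import *
s=sensors.get_state();p=s["position"];print(p)
d=eyes.snapshot("scene")
crop(d,350,125,90,90,6,"pics/m6.png")
for sx in(-32,32):
  for sy in(-17,17):
    for z in (p[2]-.0024,p[2]+.0256): 
        print(sx,sy,round(z,3),((proj(d,[p[0]+sx/1e3,p[1]+sy/1e3,z])-[350,125])*6).round(0))
for sx in(-52,52):
  for sy in(-32,32): print("seat",sx,sy,((proj(d,[.5977+sx/1e3,.1824+sy/1e3,.006])-[350,125])*6).round(0))
E
```

```text
[0.59912922 0.18256798 0.0188894 ]
-32 -17 0.016 [119. 284.]
-32 -17 0.044 [127. 242.]
-32 17 0.016 [174. 245.]
-32 17 0.044 [183. 203.]
32 -17 0.016 [227. 375.]
32 -17 0.044 [238. 335.]
32 17 0.016 [282. 334.]
32 17 0.044 [295. 292.]
seat -52 -32 [ 57. 287.]
seat -52 32 [159. 215.]
seat 52 -32 [230. 436.]
seat 52 32 [333. 357.]
```

View pics/m6.png

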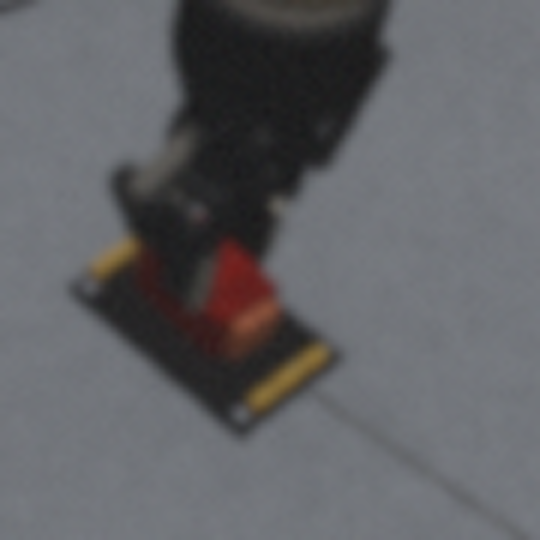

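The carrier sits about 7 mm too far towards the robot in the grip: its end corner is at (228,360) where I expected about (238,376), measured against the seat's own corners (242,437) and (70,288). I'll correct +x and set it down.

Call:
servo_tool --rows '[[[0,0,0],[-0.3,0,0],1],[[0,0,0],[-0.3,0,0.3],1],[[0,0,0],[0,0,0.4],1],[[0,0,0],[0,0,0.2],1],[[0,0,0],[0,0,0.1],1],[[0,0,0],[0,0,0],1],[[0,0,0],[0,0,0],1]]'

```text
t: 18.35
position: [0.6049, 0.1824, 0.0103]
ee_rot: [0.002, 0.006, 1.0, 0.0]
force: [-2.6, -1.4, 14.8]
width: 0.0312
grip_force: 61.7
```

Call:
servo_tool --rows '[[[0,0,0],[0,0,-0.1],0.6],[[0,0,0],[0,0,0],0.4],[[0,0,0],[0,0,0],0.2],[[0,0,0],[0,0,0],0.1],[[0,0,0],[0,0,0],0],[[0,0,0],[0,0,-2],0],[[0,0,0],[0,0,-4],0],[[0,0,0],[0,0,-4],0],[[0,0,0],[0,0,-4],0],[[0,0,0],[0,0,-4],0]]'

```text
t: 19.35
position: [0.6032, 0.1823, 0.1895]
ee_rot: [-0.0, 0.007, 1.0, -0.0]
force: [1.1, 0.3, 0.1]
width: 0.085
grip_force: 0.0
```

```bash
python3 - <<'E'
from h import *
where(.606,-.198,.15,np.radians(83))
d=eyes.snapshot("scene")
im=d["color"].astype(int); m=((im[...,2]>1.6*im[...,1])&(im[...,2]>60)).astype(np.uint8)[140:225,345:430]
c=max(cv2.findContours(m,0,2)[0],key=cv2.contourArea)+[345,140]
print(cv2.contourArea(c))
# fit: silhouette of model over (x,y,yaw); seat fit bias known (+1.8px,+0.1)
from scipy.optimize import minimize
M=np.zeros((400,640),np.uint8); cv2.drawContours(M,[c.astype(np.int32)],-1,1,-1)
def f(p):
    cs,sn=np.cos(p[2]),np.sin(p[2]); P=[]
    for a in(-.032,.032):
        for b in(-.017,.017):
            for z in(.006,.034): P.append(proj(d,[p[0]+cs*a-sn*b,p[1]+sn*a+cs*b,z])+[1.8,.1])
    h=cv2.convexHull((np.array(P)*16).astype(np.int32)); N=np.zeros_like(M); cv2.fillPoly(N,[h],1,shift=4); return float((N!=M).sum())
best=min(((f([x,y,t]),x,y,t) for x in np.arange(.58,.616,.002) for y in np.arange(.168,.197,.002) for t in(-.1,-.05,0,.05,.1))); print(best, M.sum())
E
```

```text
t 19.35 pos [0.6032 0.1823 0.1895] shift cm [ -0.78 -38.02   3.95] world yaw +-6.2 -> tool wz 6.2 deg tilt [-0.001 -0.    -1.   ] q6 -1.4412986087305681 w 0.08503594822683126 F [1.1 0.3 0.1]
247.0
(193.0, np.float64(0.594), np.float64(0.18600000000000003), 0) 276
```

Call:
servo_tool --rows '[[[0,0,0],[-0.073,-3.168,0],0],[[0,0,0],[-0.073,-3.168,0],0],[[0,0,0],[-0.073,-3.168,0],0],[[0,0,0],[-0.073,-3.168,0],0],[[0,0,0],[-0.073,-3.168,0],0],[[0,0,0],[-0.073,-3.168,0],0],[[0,0,0],[-0.073,-3.168,0],0],[[0,0,0],[-0.073,-3.168,0],0],[[0,0,0],[-0.073,-3.168,0],0],[[0,0,0],[-0.073,-3.168,0],0]]'

```text
t: 20.4
position: [0.6064, -0.1357, 0.1878]
ee_rot: [-0.0, 0.007, 1.0, 0.0]
force: [0.6, -0.1, -0.7]
width: 0.0853
grip_force: 0.0
```

Call:
servo_tool --rows '[[[0,0,0],[-0.073,-3.168,0],0],[[0,0,0],[-0.073,-3.168,0],0],[[0,0,4.5],[0,0,3],0],[[0,0,0],[0,0,3],0],[[0,0,0],[0,0,3],0],[[0,0,0],[0,0,0],0],[[0,0,0],[0,0,0],0]]'

```text
t: 21.1
position: [0.6071, -0.1978, 0.0979]
ee_rot: [-0.001, 0.046, 0.999, 0.0]
force: [1.8, -0.2, 0.3]
width: 0.0855
grip_force: 0.0
```

```bash
python3 - <<'E'
from h import *
where(.607,-.198,.037,np.radians(85))
e=eyes.snapshot("top")
im=e["color"].astype(int); m=((im[...,2]>1.6*im[...,1])&(im[...,2]>60)).astype(np.uint8)[180:240,225:275]
n,l,st,ce=cv2.connectedComponentsWithStats(m); i=1+st[1:,4].argmax(); print(st[i],ce[i]+[225,180], px(e,*(ce[i]+[225,180]),.034),"rect",cv2.minAreaRect(np.argwhere(l==i)[:,::-1].astype(np.float32)))
k=((im[...,2]<90)&(im[...,1]<90)).astype(np.uint8)[180:240,225:275]|m
n,l,st,ce=cv2.connectedComponentsWithStats(k); i=1+st[1:,4].argmax(); r=cv2.minAreaRect(np.argwhere(l==i)[:,::-1].astype(np.float32)); print("seat",r,px(e,r[0][0]+225,r[0][1]+180,.006))
crop(e,225,175,56,66,9,"pics/m7.png")
E
```

```text
t 21.1 pos [ 0.6071 -0.1978  0.0979] shift cm [ 0.   -0.03  6.09] world yaw +0.3 -> tool wz -0.3 deg tilt [-0.001  0.001 -1.   ] q6 -1.968763256355325 w 0.08552139664332283 F [ 1.8 -0.2  0.3]Traceback (most recent call last):
  File "<stdin>", line 5, in <module>
ValueError: attempt to get argmax of an empty sequence
```

```bash
python3 - <<'E'
from h import *
e=eyes.snapshot("top")
im=e["color"]; print(im[195:225:3,250].tolist()); print(im[209,235:268:3].tolist())
m=((im[...,2].astype(int)>im[...,1].astype(int)+40)).astype(np.uint8)
n,l,st,ce=cv2.connectedComponentsWithStats(m); print([(s.tolist(),c.round(1).tolist()) for s,c in zip(st,ce) if 20<s[4]<5000])
E
```

```text
[[131, 120, 104], [136, 125, 108], [144, 134, 117], [144, 134, 119], [148, 136, 120], [153, 141, 126], [151, 139, 123], [149, 138, 124], [145, 133, 117], [147, 137, 121]]
[[193, 177, 172], [124, 114, 99], [129, 118, 105], [148, 134, 119], [150, 139, 124], [150, 140, 123], [150, 139, 124], [147, 136, 119], [148, 135, 119], [142, 130, 114], [142, 130, 113]]
[([411, 146, 12, 9, 57], [417.4, 149.3]), ([108, 190, 41, 65, 1119], [129.5, 226.7]), ([408, 194, 25, 28, 341], [420.5, 206.9]), ([515, 220, 7, 7, 40], [518.2, 223.2]), ([516, 231, 8, 7, 40], [519.6, 234.2]), ([518, 243, 7, 6, 38], [521.0, 245.5]), ([519, 254, 8, 7, 41], [522.5, 256.8]), ([521, 265, 7, 7, 40], [524.0, 268.2])]
```

The arm hides the short seat from the top camera here, so I'll check it later. Next is gripping the long carrier.

Call:
servo_tool --rows '[[[0,0,0],[0,0,3.0],0],[[0,0,0],[0,0,2.0],0],[[0,0,0],[0,0,1.1],0.1],[[0,0,0],[0,0,0],0.2],[[0,0,0],[0,0,0],0.3],[[0,0,0],[0,0,0],0.4],[[0,0,0],[0,0,0],0.5],[[0,0,0],[0,0,0],1],[[0,0,0],[0,0,0],1],[[0,0,0],[0,0,0],1]]'

```text
t: 22.2
position: [0.6085, -0.1983, 0.0396]
ee_rot: [0.001, 0.046, 0.999, -0.001]
force: [-1.0, 0.8, 6.9]
width: 0.0406
grip_force: 59.6
```

Call:
servo_tool --rows '[[[0,0,0],[0,0,0],1],[[0,0,0],[0,0,0],1],[[0,0,0],[0,0,-0.2],1],[[0,0,0],[0,0,-0.3],1],[[0,0,0],[0,0,-0.5],1],[[0,0,0],[0,0,0],1],[[0,0,0],[0,0,0],1]]'

```text
t: 22.9
position: [0.6073, -0.198, 0.0474]
ee_rot: [0.0, 0.046, 0.999, -0.0]
force: [-0.3, -0.3, 0.0]
width: 0.0001
grip_force: 0.0
```

```bash
python3 - <<'E'
from h import *
where(.4733,.0166,.009,np.radians(96.6))
E
```

```text
t 22.9 pos [ 0.6073 -0.198   0.0474] shift cm [15.32 20.15  3.83] world yaw +11.9 -> tool wz -11.9 deg tilt [ 0. -0. -1.] q6 -1.9687507994956626 w 0.00014623238478759585 F [-0.3 -0.3  0. ]
```

The fingers have shut on nothing, so I need to look.

```bash
python3 - <<'E'
from h import *
d=eyes.snapshot("scene")
crop(d,205,185,120,120,5,"pics/m7.png")
E
```

```text
(no output)
```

View pics/m7.png

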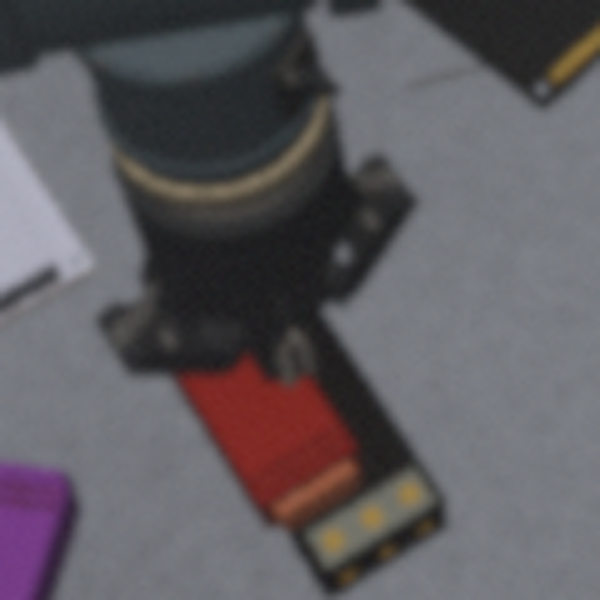

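The long carrier was squeezed out sideways because the grip was too high. It now lies flat on the module, about 25 mm towards -y, with its near end strip from (275,515) to (355,465). The module hasn't moved. I'll back off gently and regrip lower, pushing it back towards +y.

Call:
servo_tool --rows '[[[0,0,0],[0,0.5,0],1],[[0,0,0],[0,0.5,0],1],[[0,0,0],[0,0,-2],1],[[0,0,0],[0,0,-3],1],[[0,0,0],[0,0,-3],0.5],[[0,0,0],[0,0,0],0],[[0,0,0],[0,0,0],0],[[0,0,0],[0,0,0],0],[[0,0,0],[0,0,0],0],[[0,0,0],[0,0,0],0]]'

```text
t: 23.95
position: [0.6076, -0.1876, 0.126]
ee_rot: [-0.001, 0.046, 0.999, 0.001]
force: [-0.2, 0.7, -0.1]
width: 0.0847
grip_force: 0.0
```

```bash
cat > fit.py <<'E'
from h import *
def redmask(d,u0,v0,u1,v1):
    im=d["color"].astype(int); M=((im[...,2]>1.45*im[...,1])&(im[...,2]>1.25*im[...,0])&(im[...,2]>50)).astype(np.uint8)
    Z=np.zeros_like(M); Z[v0:v1,u0:u1]=M[v0:v1,u0:u1]; return Z
def mom(M):
    m=cv2.moments(M,True); return np.array([m["m10"],m["m01"]])/m["m00"],m["m00"]
E
python3 - <<'E'
from fit import *
where(.604,-.214,.033,np.radians(85))
d=eyes.snapshot("scene"); M=redmask(d,225,225,305,310); print(mom(M))
r=cv2.minAreaRect(np.argwhere(M)[:,::-1].astype(np.float32)); print(r)
s=cv2.imread("pics/scene0.png")
e={"color":s}; M0=redmask(e,225,225,305,310); print(mom(M0))
# extreme points (right-most / bottom / left) of red region
for Q in(M,M0):
    p=np.argwhere(Q)[:,::-1]; print([p[i].tolist() for i in(p[:,0].argmin(),p[:,0].argmax(),p[:,1].argmin(),p[:,1].argmax())])
print([proj(d,[.608,y,.062]) for y in(-.198,-.224)])
E
```

```text
t 23.95 pos [ 0.6076 -0.1876  0.126 ] shift cm [ 0.1  -2.67  9.3 ] world yaw +0.3 -> tool wz -0.3 deg tilt [-0.002  0.001 -1.   ] q6 -1.9539937913900762 w 0.08472448521586128 F [-0.2  0.7 -0.1]
(array([257.57317073, 266.40337711]), 1066.0)
((257.83526611328125, 266.2411804199219), (46.708168029785156, 24.466182708740234), 57.528804779052734)
(array([265.85533869, 265.0206659 ]), 871.0)
[[238, 252], [276, 272], [250, 244], [264, 290]]
[[245, 248], [284, 272], [263, 242], [268, 285]]
[array([262.34506282, 259.21801259]), array([251.95127595, 266.78509953])]
```

```bash
cat >> fit.py <<'E'
def fit(d,M,dims,z0,xs,ys,ts,bias):
    def f(x,y,t):
        cs,sn=np.cos(t),np.sin(t); a,b,h=dims
        P=[proj(d,[x+cs*i*a/2-sn*j*b/2,y+sn*i*a/2+cs*j*b/2,z0+k*h])+bias for i in(-1,1) for j in(-1,1) for k in(0,1)]
        N=np.zeros_like(M); cv2.fillPoly(N,[cv2.convexHull((np.array(P)*16).astype(np.int32))],1,shift=4); return int((N!=M).sum())
    return sorted((f(x,y,t),round(x,4),round(y,4),round(t,3)) for x in xs for y in ys for t in ts)[:4]
E
python3 - <<'E'
from fit import *
d=eyes.snapshot("scene"); M=redmask(d,225,225,305,310)
a=np.arange
print(fit(d,M,(.1,.046,.028),.034,a(.596,.616,.002),a(-.235,-.195,.002),a(-.25,.1,.03),np.array([1.2,-.5])))
c=d.copy(); d2=dict(d); s=cv2.imread("pics/scene0.png"); M0=redmask({"color":s},225,225,305,310)
print(fit(d,M0,(.1,.046,.028),.034,a(.596,.616,.002),a(-.215,-.185,.002),a(-.25,.1,.03),np.array([1.2,-.5])))
E
```

```text
[(157, np.float64(0.606), np.float64(-0.215), np.float64(-0.1)), (167, np.float64(0.604), np.float64(-0.215), np.float64(-0.07)), (169, np.float64(0.606), np.float64(-0.215), np.float64(-0.07)), (172, np.float64(0.608), np.float64(-0.215), np.float64(-0.13))]
[(328, np.float64(0.606), np.float64(-0.199), np.float64(-0.13)), (341, np.float64(0.604), np.float64(-0.199), np.float64(-0.1)), (341, np.float64(0.608), np.float64(-0.199), np.float64(-0.16)), (342, np.float64(0.608), np.float64(-0.199), np.float64(-0.1))]
```

The carrier now fits at (0.606, -0.215) and is well supported. I'll regrip about 5 mm lower than before.

Call:
servo_tool --rows '[[[0,0,0],[0,-1.2,0],0],[[0,0,0],[0,-1.2,0],0],[[0,0,0],[0,0,3.0],0],[[0,0,0],[0,0,3.0],0],[[0,0,0],[0,0,2.0],0],[[0,0,0],[0,0,1.0],0],[[0,0,0],[0,0,0.4],0],[[0,0,0],[0,0,0],0],[[0,0,0],[0,0,0],0]]'

```text
t: 24.95
position: [0.607, -0.2126, 0.0344]
ee_rot: [0.001, 0.046, 0.999, -0.001]
force: [0.4, -0.4, 0.0]
width: 0.0851
grip_force: 0.0
```

Call:
servo_tool --rows '[[[0,0,0],[0,0,0],0.1],[[0,0,0],[0,0,0],0.2],[[0,0,0],[0,0,0],0.3],[[0,0,0],[0,0,0],0.36],[[0,0,0],[0,0,0],0.42],[[0,0,0],[0,0,0],0.46]]'

```text
t: 25.55
position: [0.6065, -0.2126, 0.0337]
ee_rot: [0.0, 0.046, 0.999, -0.001]
force: [0.1, -1.4, 1.0]
width: 0.0463
grip_force: 1.0
```

Call:
servo_tool --rows '[[[0,0,0],[0,0,0],0.4],[[0,0,0],[0,0,0.15],0.4],[[0,0,0],[0,0,0.15],0.4],[[0,0,0],[0,0,0],0.4],[[0,0,0],[0,0,0],0.4]]'

```text
t: 26.05
position: [0.6059, -0.2116, 0.03]
ee_rot: [-0.0, 0.046, 0.999, 0.0]
force: [0.2, -0.2, 0.3]
width: 0.0508
grip_force: 0.0
```

Call:
servo_tool --rows '[[[0,0,0],[0,0,0],0.46],[[0,0,0],[0,0,0],0.48],[[0,0,0],[0,0,0],0.6],[[0,0,0],[0,0,0],1],[[0,0,0],[0,0,0],1],[[0,0,0],[0,0,0],1]]'

```text
t: 26.65
position: [0.6063, -0.2121, 0.0307]
ee_rot: [0.0, 0.046, 0.999, -0.0]
force: [-0.9, -1.3, 5.5]
width: 0.0442
grip_force: 62.3
```

Call:
servo_tool --rows '[[[0,0,0],[0,0,0],1],[[0,0,0],[0,0,-0.2],1],[[0,0,0],[0,0,-0.3],1],[[0,0,0],[0,0,-0.5],1],[[0,0,0],[0,0,0],1],[[0,0,0],[0,0,0],1]]'

```text
t: 27.25
position: [0.6061, -0.2118, 0.0403]
ee_rot: [0.0, 0.046, 0.999, 0.0]
force: [0.4, -0.8, -2.6]
width: 0.0441
grip_force: 61.5
```

```bash
python3 - <<'E'
from fit import *
where(.4733,.0166,.009,np.radians(96.6))
E
```

```text
t 27.25 pos [ 0.6061 -0.2118  0.0403] shift cm [15.32 21.52  3.13] world yaw +11.9 -> tool wz -11.9 deg tilt [ 0.  0. -1.] q6 -1.989122442968892 w 0.044061516110754866 F [ 0.4 -0.8 -2.6]
```

Call:
servo_tool --rows '[[[0,0,0],[0,0,-2.0],1],[[0,0,0],[0,0,-3.0],1],[[0,0,0],[0,0,-3.0],1],[[0,0,0],[1.7,2.39,0],1],[[0,0,0],[1.7,2.39,0],1],[[0,0,0],[1.7,2.39,0],1],[[0,0,0],[1.7,2.39,0],1],[[0,0,0],[1.7,2.39,0],1],[[0,0,0],[1.7,2.39,0],1],[[0,0,0],[1.7,2.39,0],1]]'

```text
t: 28.25
position: [0.5022, -0.0334, 0.1204]
ee_rot: [0.0, 0.046, 0.999, 0.0]
force: [0.2, -0.5, -3.0]
width: 0.0442
grip_force: 62.2
```

Call:
servo_tool --rows '[[[0,0,0],[1.7,2.39,0],1],[[0,0,0],[1.7,2.39,0],1],[[0,0,-4],[0,0,0],1],[[0,0,-4],[0,0,0],1],[[0,0,-3.9],[0,0,0],1],[[0,0,0],[0,0,0],1],[[0,0,0],[0,0,0],1]]'

```text
t: 28.95
position: [0.4735, 0.0163, 0.1204]
ee_rot: [0.0, -0.057, 0.998, -0.0]
force: [0.3, 0.4, -3.1]
width: 0.0442
grip_force: 62.2
```

```bash
python3 - <<'E'
from fit import *
where(.4733,.0166,.0025,np.radians(96.6))
p=sensors.get_state()["position"]
d=eyes.snapshot("scene")
M=redmask(d,240,90,370,230); u,v=proj(d,[p[0],p[1],p[2]+.018]); print(u,v,mom(M)); a=np.arange
Mf=M
print(fit(d,M,(.1,.046,.028),p[2]+.0037,a(p[0]-.02,p[0]+.021,.002),a(p[1]-.012,p[1]+.013,.002),(.09,.115,.14),np.array([1.5,-.2])))
im=d["color"].copy()
x,y,z=p; cs,sn=np.cos(.115),np.sin(.115)
for i in(-1,1):
  for j in(-1,1):
    for k in(0,.028):
      q=proj(d,[x+cs*i*.05-sn*j*.023,y+sn*i*.05+cs*j*.023,z+.0037+k])+[1.5,-.2]; print(q.round(1))
q=np.argwhere(M)[:,::-1]; print([q[i].tolist() for i in(q[:,0].argmin(),q[:,0].argmax(),q[:,1].argmin(),q[:,1].argmax())])
# short seat from top
e=eyes.snapshot("top"); T=redmask(e,225,180,275,240); print("top short",mom(T)[0] if T.any() else None,T.sum(), e["color"][209,235:268:4].tolist())
E
```

```text
t 28.95 pos [0.4735 0.0163 0.1204] shift cm [ 0.02  0.03 11.79] world yaw +0.0 -> tool wz -0.0 deg tilt [ 0. -0. -1.] q6 -1.8873703321033666 w 0.044171789397143356 F [ 0.3  0.4 -3.1]
300.65798445974553 147.13444342515442 (array([306.66328257, 149.43147208]), 591.0)
[(496, np.float64(0.4695), np.float64(0.0203), 0.09), (499, np.float64(0.4655), np.float64(0.0163), 0.115), (504, np.float64(0.4675), np.float64(0.0183), 0.115), (506, np.float64(0.4655), np.float64(0.0203), 0.09)]
[280.  145.5]
[279. 137.]
[294.1 135.1]
[293.4 126.4]
[311.2 168.5]
[311.1 160.2]
[325.2 157. ]
[325.4 148.6]
[[240, 197], [322, 148], [291, 133], [240, 202]]
top short [248.53383459 206.06766917] 266 [[191, 177, 170], [123, 115, 109], [44, 48, 143], [43, 50, 164], [46, 57, 177], [41, 42, 59], [125, 116, 111], [188, 174, 165], [125, 117, 107]]
```

Call:
servo_tool --rows '[[[0,0,0],[-0.4,0,3],1],[[0,0,0],[0,0,4.0],1],[[0,0,0],[0,0,2.5],1],[[0,0,0],[0,0,1.2],1],[[0,0,0],[0,0,0.6],1],[[0,0,0],[0,0,0.2],1],[[0,0,0],[0,0,0],1],[[0,0,0],[0,0,0],1]]'

```text
t: 29.85
position: [0.4783, 0.0166, 0.0063]
ee_rot: [0.001, -0.058, 0.998, -0.0]
force: [1.1, 0.2, -1.8]
width: 0.0437
grip_force: 62.2
```

```bash
python3 - <<'E'
from fit import *
e=eyes.snapshot("top"); T=redmask(e,225,180,275,240);a=np.arange
print(fit(e,T,(.064,.034,.028),.006,a(.58,.616,.002),a(.168,.197,.002),(-.1,-.05,0,.05,.1),np.zeros(2)))
E
```

```text
[(84, np.float64(0.612), np.float64(0.182), -0.05), (84, np.float64(0.612), np.float64(0.182), 0), (84, np.float64(0.614), np.float64(0.182), -0.05), (84, np.float64(0.614), np.float64(0.182), 0)]
```

Call:
servo_tool --rows '[[[0,0,0],[0,0,0.2],1],[[0,0,0],[0,0,0.1],1],[[0,0,0],[0,0,0.1],1],[[0,0,0],[0,0,0],1],[[0,0,0],[0,0,0],1]]'

```text
t: 30.4
position: [0.4777, 0.0168, 0.0027]
ee_rot: [0.001, -0.058, 0.998, -0.0]
force: [-0.7, -0.3, 10.1]
width: 0.0442
grip_force: 63.6
```

Contact at 10 N. I'll release, rise and swing back towards the pile.

Call:
servo_tool --rows '[[[0,0,0],[0,0,-0.1],0.5],[[0,0,0],[0,0,0],0.3],[[0,0,0],[0,0,0],0.1],[[0,0,0],[0,0,0],0],[[0,0,0],[0,0,0],0],[[0,0,0],[0,0,-3],0],[[0,0,0],[0,0,-4],0],[[0,0,0],[0,0,-4],0],[[0,0,4],[0,0,-1],0],[[0,0,7.5],[0,0,0],0]]'

```text
t: 31.4
position: [0.479, 0.0166, 0.1246]
ee_rot: [0.003, 0.044, 0.999, -0.0]
force: [-1.0, -0.5, -0.2]
width: 0.0852
grip_force: 0.0
```

```bash
python3 - <<'E'
from fit import *
where(.614,-.199,.0,np.radians(83.5))
e=eyes.snapshot("top")
im=e["color"].astype(int)
# scan colour profile along short seat length (column 250) and across
print("short col", [(r,im[r,249].tolist()) for r in range(190,226)])
# module measure: dark pixels
k=(im.max(2)<75).astype(np.uint8); k[:170]=0;k[235:]=0;k[:,:350]=0;k[:,398:]=0
n,l,st,ce=cv2.connectedComponentsWithStats(k); i=1+st[1:,4].argmax(); print(st[i],ce[i])
s=eyes.snapshot("scene")["color"].astype(int)
E
```

```text
t 31.4 pos [0.479  0.0166 0.1246] shift cm [-15.29 -20.27  12.56] world yaw +-1.4 -> tool wz 1.4 deg tilt [ 0.005 -0.001 -1.   ] q6 -1.6810733677510177 w 0.08523260411414421 F [-1.  -0.5 -0.2]
short col [(190, [191, 174, 165]), (191, [186, 175, 171]), (192, [152, 181, 196]), (193, [114, 181, 209]), (194, [79, 138, 158]), (195, [69, 95, 125]), (196, [87, 111, 177]), (197, [79, 103, 183]), (198, [53, 67, 166]), (199, [30, 38, 156]), (200, [40, 49, 159]), (201, [42, 51, 163]), (202, [42, 49, 174]), (203, [47, 53, 182]), (204, [43, 55, 183]), (205, [46, 55, 184]), (206, [42, 50, 181]), (207, [46, 57, 186]), (208, [44, 53, 182]), (209, [44, 52, 171]), (210, [46, 50, 163]), (211, [46, 53, 163]), (212, [43, 50, 163]), (213, [54, 69, 168]), (214, [103, 128, 202]), (215, [112, 141, 214]), (216, [84, 110, 177]), (217, [59, 71, 107]), (218, [56, 53, 60]), (219, [56, 54, 49]), (220, [56, 56, 57]), (221, [61, 94, 113]), (222, [89, 162, 192]), (223, [88, 175, 209]), (224, [98, 138, 157]), (225, [161, 150, 144])]
[363 182  20  31 508] [372.18897638 197.95866142]
```

```bash
python3 - <<'E'
from fit import *
e=eyes.snapshot("top"); im=e["color"].astype(int)
f,n=px(e,249,194.8,.034),px(e,249,217.0,.006); print("short",f,n,(f+n)/2)
print("stops",px(e,249,192.0,.010),px(e,249,223.8,.010), (px(e,249,192.0,.010)+px(e,249,223.8,.010))/2)
row=lambda r,a,b:[(c,im[r,c].tolist()) for c in range(a,b)]
print(row(206,238,262))
print("long", [(r,im[r,302].tolist()) for r in range(222,274)][::1])
E
```

```text
short [0.63472031 0.17941457] [0.57034174 0.18335997] [0.60253102 0.18138727]
stops [0.64939561 0.18376109] [0.54830764 0.18236503] [0.59885162 0.18306306]
[(238, [168, 156, 150]), (239, [118, 107, 106]), (240, [65, 58, 59]), (241, [50, 52, 47]), (242, [46, 45, 77]), (243, [51, 53, 147]), (244, [43, 54, 180]), (245, [39, 51, 182]), (246, [48, 54, 184]), (247, [39, 51, 179]), (248, [45, 56, 182]), (249, [49, 57, 187]), (250, [47, 55, 183]), (251, [48, 58, 187]), (252, [41, 52, 184]), (253, [37, 46, 159]), (254, [27, 29, 104]), (255, [39, 39, 64]), (256, [52, 52, 51]), (257, [54, 51, 53]), (258, [71, 67, 66]), (259, [118, 109, 105]), (260, [162, 149, 142]), (261, [182, 170, 162])]
long [(222, [149, 136, 123]), (223, [152, 141, 128]), (224, [155, 143, 130]), (225, [159, 146, 133]), (226, [156, 144, 129]), (227, [159, 147, 133]), (228, [156, 146, 131]), (229, [155, 146, 130]), (230, [148, 136, 123]), (231, [146, 132, 119]), (232, [143, 134, 121]), (233, [142, 131, 116]), (234, [139, 128, 115]), (235, [136, 124, 113]), (236, [134, 123, 109]), (237, [134, 125, 110]), (238, [130, 120, 105]), (239, [129, 118, 106]), (240, [128, 118, 105]), (241, [121, 113, 101]), (242, [118, 109, 99]), (243, [111, 103, 92]), (244, [108, 101, 90]), (245, [107, 103, 92]), (246, [111, 112, 110]), (247, [103, 104, 103]), (248, [89, 85, 79]), (249, [78, 74, 91]), (250, [72, 71, 145]), (251, [74, 77, 180]), (252, [77, 78, 186]), (253, [92, 90, 164]), (254, [113, 103, 120]), (255, [123, 114, 101]), (256, [123, 114, 99]), (257, [122, 112, 98]), (258, [125, 115, 103]), (259, [125, 117, 103]), (260, [127, 114, 103]), (261, [126, 116, 103]), (262, [127, 117, 104]), (263, [125, 116, 103]), (264, [124, 114, 101]), (265, [112, 105, 93]), (266, [97, 89, 81]), (267, [75, 70, 66]), (268, [67, 65, 60]), (269, [69, 66, 64]), (270, [71, 70, 70]), (271, [77, 72, 77]), (272, [79, 78, 79]), (273, [78, 78, 78])]
```

The short carrier is good: measured length 64.4 mm, about 4 mm off the seat centre. Now the module.

Call:
servo_tool --rows '[[[0,0,1.4],[-1.7,-2.25,0],0],[[0,0,0],[-1.65,-2.29,0],0],[[0,0,0],[-1.65,-2.29,0],0],[[0,0,0],[-1.65,-2.29,0],0],[[0,0,0],[-1.65,-2.29,0],0],[[0,0,0],[-1.65,-2.29,0],0],[[0,0,0],[-1.65,-2.29,0],0],[[0,0,0],[-1.65,-2.29,0],0],[[0,0,0],[-1.65,-2.29,0],0],[[0,0,0],[0,0,0],0]]'

```text
t: 32.55
position: [0.6056, -0.2073, 0.1214]
ee_rot: [0.001, 0.055, 0.999, -0.001]
force: [-0.5, -0.9, -0.3]
width: 0.0854
grip_force: 0.0
```

Call:
servo_tool --rows '[[[0,0,0],[0,0,3],0],[[0,0,0],[0,0,2],0],[[0,0,0],[0,0,0],0],[[0,0,0],[0,0,0],0]]'

```text
t: 32.95
position: [0.603, -0.2027, 0.0716]
ee_rot: [-0.001, 0.054, 0.999, 0.001]
force: [-0.6, -0.7, 0.7]
width: 0.0852
grip_force: 0.0
```

```bash
python3 - <<'E'
from fit import *
where(.613,-.1995,.0,np.radians(83.3))
E
```

```text
t 32.95 pos [ 0.603  -0.2027  0.0716] shift cm [-0.98  0.42  7.16] world yaw +-0.5 -> tool wz 0.5 deg tilt [-0.002  0.001 -1.   ] q6 -1.962841263072351 w 0.08524656638293157 F [-0.6 -0.7  0.7]
```

Call:
servo_tool --rows '[[[0,0,0.5],[-0.5,0.42,0],0],[[0,0,0],[-0.5,0,0],0],[[0,0,0],[0,0,3],0],[[0,0,0],[0,0,2],0],[[0,0,0],[0,0,1.2],0],[[0,0,0],[0,0,0.6],0],[[0,0,0],[0,0,0.1],0],[[0,0,0],[0,0,0],0]]'

```text
t: 33.75
position: [0.6148, -0.2008, 0.0041]
ee_rot: [0.001, 0.059, 0.998, -0.0]
force: [-0.5, -1.2, -0.3]
width: 0.0855
grip_force: 0.0
```

Call:
servo_tool --rows '[[[0,0,0],[0,0,0],0.1],[[0,0,0],[0,0,0],0.2],[[0,0,0],[0,0,0],0.26],[[0,0,0],[0,0,0],0.32],[[0,0,0],[0,0,0],0.5],[[0,0,0],[0,0,0],1],[[0,0,0],[0,0,0],1],[[0,0,0],[0,0,0],1],[[0,0,0],[0,0,0],1]]'

```text
t: 34.65
position: [0.6144, -0.2006, 0.0045]
ee_rot: [0.0, 0.059, 0.998, -0.0]
force: [-1.8, 0.5, 6.2]
width: 0.0576
grip_force: 62.8
```

Call:
servo_tool --rows '[[[0,0,0],[0,0,0],0.2],[[0,0,0],[0,0,0],0.2],[[0,0,0],[0,0,0.2],0.2],[[0,0,0],[0,0,0.2],0.2],[[0,0,0],[0,0,0],0.26],[[0,0,0],[0,0,0],0.32]]'

```text
t: 35.25
position: [0.6139, -0.2005, -0.0008]
ee_rot: [-0.0, 0.059, 0.998, 0.0]
force: [-0.7, 0.0, 0.2]
width: 0.0591
grip_force: 43.1
```

Call:
servo_tool --rows '[[[0,0,0],[0,0,0],0.5],[[0,0,0],[0,0,0],1],[[0,0,0],[0,0,0],1],[[0,0,0],[0,0,0],1],[[0,0,0],[0,0,-0.2],1],[[0,0,0],[0,0,-0.4],1],[[0,0,0],[0,0,-0.5],1],[[0,0,0],[0,0,0],1],[[0,0,0],[0,0,0],1]]'

```text
t: 36.15
position: [0.6143, -0.2005, 0.0105]
ee_rot: [0.0, 0.059, 0.998, -0.0]
force: [-0.2, 0.2, -2.5]
width: 0.0581
grip_force: 64.8
```

```bash
python3 - <<'E'
from fit import *
where(.392,-.270,.0,np.radians(85.3))
print(sensors.get_state()["wrist_torque"])
E
```

```text
t 36.15 pos [ 0.6143 -0.2005  0.0105] shift cm [21.26 -9.51  1.05] world yaw +2.0 -> tool wz -2.0 deg tilt [ 0. -0. -1.] q6 -1.9411840817687107 w 0.05808289122576466 F [-0.2  0.2 -2.5]
[-0.00641402  0.00173793  0.0478975 ]
```

Call:
servo_tool --rows '[[[0,0,0],[0,0,-1],1],[[0,0,0],[0,0,-2],1],[[0,0,0],[0,0,-3],1],[[0,0,0],[0,0,0],1],[[0,0,0],[0,0,0],1]]'

```text
t: 36.65
position: [0.6145, -0.2007, 0.0712]
ee_rot: [0.001, 0.059, 0.998, -0.0]
force: [-0.6, 1.2, -3.0]
width: 0.0583
grip_force: 65.2
```

```bash
python3 - <<'E'
from fit import *
d=eyes.snapshot("scene"); s=sensors.get_state(); print(s["force"],s["wrist_torque"],s["position"],s["width"])
p=s["position"]; c=np.cos(-.117);n=np.sin(-.117)
im=crop(d,220,180,110,110,5,"pics/m8.png")
for i in(-.065,.065):
  for j in(-.03,.03):
    for k in(0,.034): print(i,j,k,((proj(d,[p[0]+c*i-n*j,p[1]+n*i+c*j,p[2]+.0006+k])-[220,180])*5).round(0))
# brass terminals at +x end: centroids
x=d["color"].astype(int); m=((x[...,2]>x[...,0]+35)&(x[...,1]>x[...,0]+20)).astype(np.uint8); m[:180]=0;m[300:]=0;m[:,:220]=0;m[:,330:]=0
N,l,st,ce=cv2.connectedComponentsWithStats(m); print([(st[i][4],ce[i].round(1).tolist()) for i in range(1,N) if st[i][4]>2])
E
```

```text
[-0.63707026 -0.33394133 -3.49902425] [-0.00414721  0.06465933 -0.02999822] [ 0.61353985 -0.20020206  0.07002697] 0.058315395824602115
-0.065 -0.03 0 [ 74. 318.]
-0.065 -0.03 0.034 [ 58. 279.]
-0.065 0.03 0 [200. 249.]
-0.065 0.03 0.034 [190. 208.]
0.065 -0.03 0 [226. 568.]
0.065 -0.03 0.034 [216. 536.]
0.065 0.03 0 [359. 486.]
0.065 0.03 0.034 [354. 452.]
[(np.int32(76), [321.9, 193.9]), (np.int32(4), [316.2, 190.0]), (np.int32(20), [284.0, 269.9]), (np.int32(20), [275.8, 274.8]), (np.int32(21), [267.1, 279.8])]
```

Call:
servo_tool --rows '[[[0,0,0],[2.11,-0.95,0],1],[[0,0,0],[2.11,-0.95,0],1],[[0,0,0],[2.11,-0.95,0],1],[[0,0,0],[2.11,-0.95,0],1],[[0,0,0],[2.11,-0.95,0],1],[[0,0,0],[2.11,-0.95,0],1],[[0,0,0],[2.11,-0.95,0],1],[[0,0,0],[2.11,-0.95,0],1],[[0,0,0],[2.11,-0.95,0],1],[[0,0,-2],[2.11,-0.95,0],1]]'

```text
t: 37.7
position: [0.3918, -0.2695, 0.0693]
ee_rot: [-0.001, 0.041, 0.999, 0.001]
force: [-0.2, -0.4, -2.5]
width: 0.0582
grip_force: 65.2
```

Call:
servo_tool --rows '[[[0,0,0],[0,0,2],1],[[0,0,0],[0,0,1],1],[[0,0,0],[0,0,0],1],[[0,0,0],[0,0,0],1]]'

```text
t: 38.1
position: [0.3935, -0.2697, 0.0398]
ee_rot: [-0.0, 0.041, 0.999, 0.0]
force: [-0.2, -0.6, -3.3]
width: 0.0581
grip_force: 65.3
```

```bash
python3 - <<'E'
from fit import *
where(.394,-.270,.0055,np.radians(85.3))
d=eyes.snapshot("scene")
x=d["color"].astype(int); m=((x[...,2]>x[...,0]+35)&(x[...,1]>x[...,0]+20)).astype(np.uint8); m[:170]=0;m[280:]=0;m[:,:140]=0;m[:,260:]=0
N,l,st,ce=cv2.connectedComponentsWithStats(m); print([(st[i][4],ce[i].round(1).tolist()) for i in range(1,N) if st[i][4]>2])
p=sensors.get_state()["position"]; print(proj(d,[p[0]+.059,p[1]-.005,p[2]+.0346]))
E
```

```text
t 38.1 pos [ 0.3935 -0.2697  0.0398] shift cm [-0.05 -0.03  3.43] world yaw +0.0 -> tool wz -0.0 deg tilt [-0.001  0.001 -1.   ] q6 -2.3240674742170366 w 0.05814164348508906 F [-0.2 -0.6 -3.3]
[(np.int32(57), [234.7, 196.7]), (np.int32(14), [197.7, 221.5]), (np.int32(17), [189.9, 225.6]), (np.int32(17), [182.2, 229.9]), (np.int32(4), [186.0, 237.5])]
[189.66165077 227.44126835]
```

Call:
servo_tool --rows '[[[0,0,0],[0,0,1.5],1],[[0,0,0],[0,0,1.0],1],[[0,0,0],[0,0,0.5],1],[[0,0,0],[0,0,0.2],1],[[0,0,0],[0,0,0.1],1],[[0,0,0],[0,0,0.1],1],[[0,0,0],[0,0,0],1],[[0,0,0],[0,0,0],1]]'

```text
t: 38.95
position: [0.3935, -0.2702, 0.0066]
ee_rot: [0.0, 0.041, 0.999, -0.0]
force: [-1.2, -0.0, -3.1]
width: 0.0579
grip_force: 65.3
```

Call:
servo_tool --rows '[[[0,0,0],[0,0,0.1],1],[[0,0,0],[0,0,0.1],1],[[0,0,0],[0,0,0],1],[[0,0,0],[0,0,0],0.28],[[0,0,0],[0,0,0],0.2],[[0,0,0],[0,0,0],0],[[0,0,0],[0,0,0],0],[[0,0,0],[0,0,0],0]]'

```text
t: 39.75
position: [0.3934, -0.27, 0.0042]
ee_rot: [-0.0, 0.041, 0.999, 0.0]
force: [-0.1, -0.3, -0.0]
width: 0.0856
grip_force: 0.0
```

Call:
servo_tool --rows '[[[0,0,0],[0,0,-3],0],[[0,0,0],[0,0,-4],0],[[0,0,0],[0,0,-4],0],[[0,0,0],[0,0,-4],0],[[0,0,0],[0,-4,0],0],[[0,0,0],[0,-4,0],0],[[0,0,0],[0,-4,0],0],[[0,0,0],[0,-4,0],0],[[0,0,0],[0,-4,0],0],[[0,0,0],[0,0,0],0]]'

```text
t: 40.75
position: [0.3765, -0.4757, 0.1545]
ee_rot: [0.001, 0.043, 0.999, -0.003]
force: [-0.1, 0.2, 0.5]
width: 0.0851
grip_force: 0.0
```

```bash
python3 - <<'E'
from fit import *
s=sensors.get_state(); print(s["t"],s["position"])
e=eyes.snapshot("top")
a=crop(e,370,225,54,84,7,"pics/x.png"); b=crop(e,278,215,54,70,7,"pics/x.png")
b=cv2.copyMakeBorder(b,0,a.shape[0]-b.shape[0],0,0,0); cv2.imwrite("pics/m9.png",np.hstack([a,b]))
E
```

```text
40.75 [ 0.37646885 -0.47569528  0.15445425]
```

View pics/m9.png

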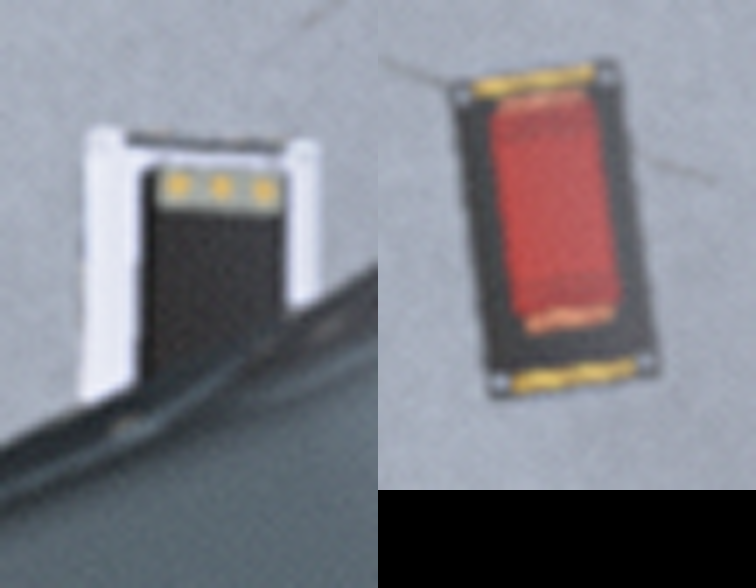

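The long carrier's top far edge is near (540,95) and its bottom near edge near (570,330), between seat ends at 70 and 390. The module's far top edge is near (220,170) and its sides are at x of about 145 and 288. The arm hides the rest. I'll compute the offsets.

```bash
python3 - <<'E'
from fit import *
e=eyes.snapshot("top")
L=lambda u,v:(278+(u-378+.5)/7-.5,215+(v+.5)/7-.5); C=lambda u,v:(370+(u+.5)/7-.5,225+(v+.5)/7-.5)
f,n=px(e,*L(543,93),.034),px(e,*L(571,331),.006); print("long",f,n,(f+n)/2,np.linalg.norm(f-n))
l,r=px(e,*L(502,210),.034),px(e,*L(613,200),.034);print("long mid",l,r,(l+r)/2)
q=np.array([px(e,*L(*p),.007) for p in[(448,82),(616,60),(662,374),(492,402)]]); print("seat",q.mean(0))
f=px(e,*C(222,170),.040); print("module far",f,"->centre",f-np.array([np.cos(-.085),np.sin(-.085)])*.065)
l,r=px(e,*C(150,230),.04),px(e,*C(288,230),.04); print("module sides",l,r,np.linalg.norm(l-r))
q=np.array([px(e,*C(*p),.010) for p in[(128,133),(282,146)]]); print("stop outer far",q.mean(0),"centre",q.mean(0)-np.array([np.cos(-.085),np.sin(-.085)])*.080)
E
```

```text
long [0.52871672 0.02036686] [0.42829327 0.01070583] [0.47850499 0.01553634] 0.10088708653326812
long mid [0.47861659 0.03857966] [ 0.48187864 -0.00899013] [0.48024761 0.01479476]
seat [0.47316019 0.01728825]
module far [ 0.45854517 -0.27643172] ->centre [ 0.39377984 -0.27091337]
module sides [ 0.43394443 -0.2444048 ] [ 0.43270619 -0.3026267 ] 0.05823506130392558
stop outer far [ 0.47449649 -0.27632531] centre [ 0.39478532 -0.2695335 ]
```

All offsets are within tolerance: module about 2 mm, long 5.6 mm, short 4 mm, plug about 2 mm. The arm is clear of everything, so I'm handing in.

```bash
python3 -c "
from bench import bot
print(bot.finish_job())"
```

```text
the job is handed in; nothing more can be done
None
```

I handed the job in at about 41 s with all four parts on their places, the largest measured offset being about 6 mm (long carrier) against the 12 mm limit; the hand-in returned no verdict. The long carrier slipped sideways on the first grip but stayed flat on the module and was regripped. I didn't re-measure the terminal block or torque driver at the end, but the arm stayed well clear of both.

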